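# Clamp down the lid of a filter cell

## Robot

A 6-joint arm with a two-finger parallel gripper is mounted at the origin on the work surface. World frame = base frame: x ahead of the robot, y to its left, z up, the work surface at z = 0. Lengths are in m, angles in rad, forces in N, time in s.
With the tool pointing down it reaches from about 0.35 to 0.8 m from the base axis. Payload 7.3 kg.
Tool frame: the origin (TCP) lies between the finger pads; the fingertips stand 25 mm ahead of it and the grasp point (between the pads) lies 6 mm ahead of it (r.tip_extent is the distance from the TCP to the fingertips, in m); z points along the fingers, y is the line along which they close (so a half turn about z gives the same grasp; the last joint's range is limited). The gripper opens to 85 mm and grips with 20 to 120 N. Pads are 22 mm wide; open, the fingers measure 114 mm over their backs; the gripper's body (76 mm by 85 mm) begins 54 mm behind the grasp point. The pads swing forward as they close: fully open they stand 13 mm farther back than shut.
Start: joints at [-1.469, 0.342, 1.524, -0, 1.275, -0.146], TCP at [0.129, -0.509, 0.235] pointing down, gripper open.
Joint ranges: [-2.53, 2.53], [-0.77, 2.02], [0.04, 2.7], [-1, 4.14], [0.28, 2.66], [-3.11, 3.11]. Speed limits (rad/s): [2.57, 2.57, 3.14, 3.14, 3.14, 3.14].

## Interface

Orientations are given as a unit quaternion [x, y, z, w].
In Python, from workcell import r, command_gripper, optics gives the robot as it stands. The module is installed in compiled form; this text tells all that it offers. Calls block until the motion is done:
- r.reach(position, orientation): joint-space move of the TCP to a pose.
- r.move_straight(position, orientation=None, speed=0.15, max_force=None): straight line of the TCP; orientation=None keeps the orientation; speed is the mean speed in m/s. With max_force (N) it stops when the force on the tool has changed by that much, and returns True; else False.
- r.movej(angles): joint-space move.
- command_gripper(opening, force=None): finger opening in m; force is the grip in N (None keeps the last); returns when the fingers have stopped.
- r.hold(seconds).
- r.solve_ik(position, orientation): joint angles nearest the present ones, or None.
- r.read_state(): the state.
- optics.get_image(name): name is "side" or "top"; returns (picture, depth): 420x560x3 uint8, red, green, blue; 420x560 float32, m along the optical axis (not along the pixel's ray), 0 where there is no reading.
- optics.camera_model(name): a dict with "K" (3x3 intrinsics, pixels), "R" (3x3) and "t" (3): a world point X has camera coordinates R X + t. Camera axes: x right, y down, z forward; pixel columns grow to the right and rows downward; lengths in m; the calibration is good to about 2 mm. A picture is of the moment at which its call begins. camera_model takes no time and is no camera call.
A pose or a line that the arm cannot do raises r.PlanningError and nothing moves.
- r.finish_job(): hands the job in; it is judged then, once.
The state is a dict: "time_s": time; "joint_positions": joint angles; "dq": joint speeds; "tau": joint torques, N m; "eef_pos": TCP position; "eef_rot": TCP orientation; "contact_force": force on the tool from outside, world axes, zero at the start; "torque": the same for the moment, N m; "grip_width": finger opening in m; "grip_force": force on a finger pad.
Only numpy, scipy, OpenCV 4.12 (cv2) and the standard library are available. Lean on these libraries where they do the work, as an engineer would, in place of code of your own. Each camera call takes 0.05 s, during which the arm holds its last target. There are 200 camera calls.

## Task

Close the clamp of the steel filter cell: with the outside of a finger, swing the steel strap over (its black pin is there to push on) until it stops squarely across the lid, and only then push the red cam lever all the way down so that the rubber foot clamps the lid. Push without forcing anything, and do not grip or lift anything; leave the lid seated and the amber bottles and the beaker standing where they are, and finish with the robot clear of everything.

Things in the scene. Friction and masses are not known exactly. Their poses are not given: they have to be found in the camera images.
- strap (a joint): Angle (rad) of the horizontal steel strap about the vertical steel post. 0 = fully over, a firm stop: the strap then runs from the post straight across the middle of the lid. It grows as the strap is swung open, turning clockwise seen from above (stop at 1.9; starts 1.0 to 1.5). It moves only when pushed (about 2 N at the pin) and stays where it is left. Strap: 150 mm long, 26 mm wide, 10 mm thick, underside 110 mm and top 120 mm above the table.
- lever (a joint): Angle (rad) of the red cam lever about its level pivot, which lies across the strap and travels with it. 0 = raised: the lever then stands 75 degrees (1.309 rad) above level, leaning towards the post end of the strap. It grows as the lever is pushed further towards the post and down; 1.3 = fully down, a firm stop, the lever lying level along the strap with its tip over the post. Starts 0 to 0.2. It stays where it is left; pushing it takes about 2 to 4 N at the tip.
- strap_pivot (a point): Point on the vertical axis of the strap, at the strap's top face, 120 mm above the table, over the steel post (24 mm across).
- pin_top (a point): Centre of the top end of the upright black pin on the free end of the strap: 14 mm across, 45 mm tall, standing on the strap from 120 mm to 165 mm above the table, 140 mm from the strap's axis. Push it sideways to swing the strap.
- lever_pivot (a point): Pivot of the red lever, on the strap's centre line 75 mm from the strap's axis (65 mm from the pin), 134 mm above the table, between two steel cheeks that reach 141 mm above the table.
- lever_tip (a point): Middle of the end face of the red lever, 72 mm from its pivot. The lever is a bar 14 mm wide and 8 mm thick; its last 20 mm is a pad 20 mm wide and 10 mm thick.
- cell_seat (a point): Fixed point of the cell, at mid-height of the lid when the lid is seated, 86 mm above the table on the cell's axis. The cell is a steel pot 92 mm across, on a blue base plate 200 x 150 x 12 mm; the post stands 75 mm from the cell's axis. The x axis points from the cell to the post, level.
- lid_center (a point): Centre of the loose lid (aluminium disc 94 mm across, 8 mm thick, top face 90 mm above the table, with a boss 28 mm across rising to 96 mm; a spigot below centres it in the pot). Seated when it coincides with the cell_seat point.
- clamp: The whole fixed cell and clamp (blue base plate, pot, post, strap, lever); origin on the table, on the plate's long centre line, 10 mm from the cell's axis on the side away from the post; x axis from the cell towards the post.
- foot: Black rubber-faced foot, 20 mm across, under the strap below the lever pivot; origin in the middle of its lower face. The lever drives it 6 mm down; with the strap over the lid it meets the boss after about 5 mm and presses it.
- bottle0_mid (a point): Half-way up the axis of a loose amber bottle, 48 mm across, 105 mm tall, standing on the table. Not to be moved.
- bottle1_mid (a point): Half-way up the axis of a loose amber bottle, 48 mm across, 105 mm tall, standing on the table. Not to be moved.
- bottle2_mid (a point): Half-way up the axis of a loose amber bottle, 48 mm across, 105 mm tall, standing on the table. Not to be moved.
- beaker_mid (a point): Half-way up the axis of a loose clear beaker, 64 mm across, 65 mm tall, standing on the table. Not to be moved.
Mind the look-alikes: they are no part of the job. There is more than one size of the clamp; the job needs the largest. Leave any green look-alike of the part that bears beaker_mid alone.

How it is judged:
By the outcome, as a careful person would: the job done as asked, in the order asked, and still so for the second after the job is handed in, with the robot touching nothing.
It also fails if it takes over 51 s, if anything falls off the work surface, if the arm or the gripper's body presses on something with over 40 N, if the wrist force passes 120 N, or if a joint passes its speed limit or range.

## Working session

There is one attempt and no reset: what is moved stays moved. The work goes in short steps, each a Python script; the robot and the scene stay as the last script left them, time stands still between calls to the robot, and variables do not carry over. Pictures are saved under pics/ and viewed, at most 10 in all, crops included, and the job is handed in when it is done.

```bash
mkdir -p pics
cat > h.py <<'E'
import numpy as np, cv2
from workcell import r, command_gripper, optics
def snap(n):
    im,d=optics.get_image(n); c=optics.camera_model(n); return im,d,c
def ray(c,u,v,z):
    "pixel ray to plane height z"
    R,t,K=map(np.array,(c["R"],c["t"],c["K"])); o=-R.T@t
    g=R.T@np.linalg.inv(K)@[u,v,1]; return o+g*(z-o[2])/g[2]
def cloud(d,c):
    R,t,K=map(np.array,(c["R"],c["t"],c["K"]))
    v,u=np.mgrid[:d.shape[0],:d.shape[1]]
    p=np.stack([(u-K[0,2])/K[0,0]*d,(v-K[1,2])/K[1,1]*d,d],-1)
    return (p-t)@R
def proj(c,X):
    p=np.array(c["K"])@(np.array(c["R"])@X+np.array(c["t"])); return p[:2]/p[2]
E
python3 - <<'E'
from h import *
for n in("top","side"):
    im,d,c=snap(n); cv2.imwrite(f"pics/{n}0.png",cv2.resize(im[...,::-1],(784,588))); np.savez(f"{n}0.npz",im=im,d=d)
    print(n,-np.array(c["R"]).T@c["t"],np.array(c["R"]).round(2).tolist(),c["K"][0][0])
E
```

```text
top [ 0.37339929 -0.01932526  1.28341424] [[-0.01, -1.0, 0.0], [-0.99, 0.01, -0.15], [0.15, -0.01, -0.99]] 517.174424200282
side [0.37775539 0.44042526 0.69685369] [[-0.95, -0.32, -0.02], [-0.23, 0.72, -0.66], [0.23, -0.62, -0.75]] 413.5996258944251
```

View pics/top0.png

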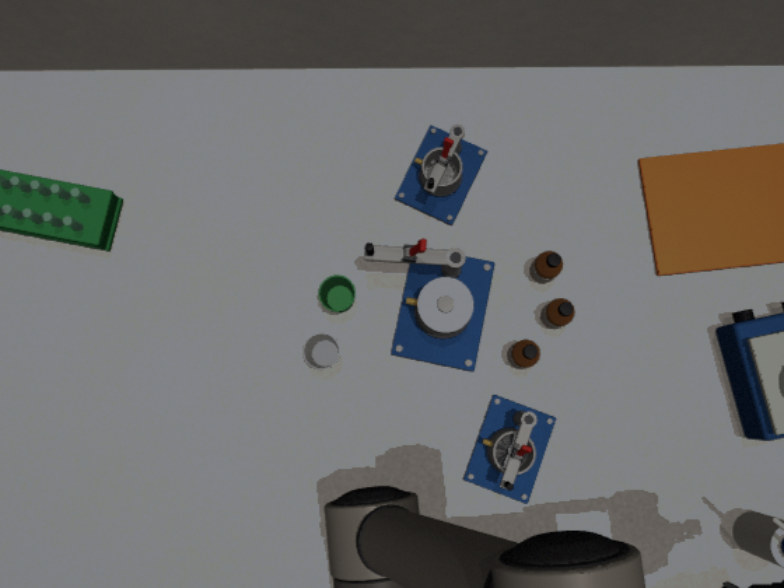

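View pics/side0.png

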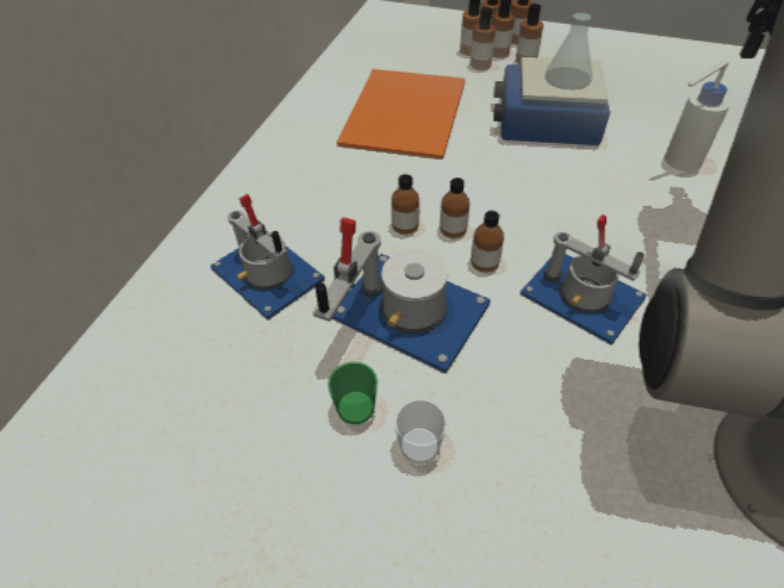

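Top view: the big clamp is in the middle, with lid at (446,304), post at (455,258), pin at (369,250) and lever tip at (422,244). The beaker is at (323,352), the green look-alike at (338,294) and the bottles at (548,265), (560,312) and (525,353). The side view agrees. Next I measure.

```bash
cat > meas.py <<'E'
from h import *
def comps(m,lo):
    n,_,st,ce=cv2.connectedComponentsWithStats(m.astype(np.uint8)); return [(st[i,4],ce[i]) for i in range(1,n) if st[i,4]>=lo]
def red_black(im):
    f=im.astype(int); R,G,B=f[...,0],f[...,1],f[...,2]
    return (R>90)&(G<60)&(B<60),(f.max(-1)<45)
E
python3 - <<'E'
from meas import *
z=np.load("top0.npz");im,d=z["im"],z["d"];c=optics.camera_model("top");P=cloud(d,c)
sub=np.zeros(d.shape,bool);sub[150:285,230:360]=1
red,blk=red_black(im)
hsv=cv2.cvtColor(im,cv2.COLOR_RGB2HSV)
for nm,m,zz in(("pin",blk&sub&(P[...,2]>.13),.165),("red",red&sub,.2)):
    for a,ce in comps(m,8): print(nm,a,ce,ray(c,*ce,zz).round(4), P[m][:,2].max().round(3))
blue=(hsv[...,0]>100)&(hsv[...,0]<125)&(hsv[...,1]>150)&sub
p=P[blue&(abs(P[...,2]-.012)<.008)]
rc=cv2.minAreaRect((p[:,:2]*1000).astype(np.float32));print("plate",rc)
# lid top
m=sub&(abs(P[...,2]-.09)<.004); 
for a,ce in comps(m,100): print("lid",a,ce,ray(c,*ce,.09).round(4))
m=sub&(abs(P[...,2]-.12)<.005)
for a,ce in comps(m,30): print("strap",a,ce,ray(c,*ce,.12).round(4))
q=P[m&~blk]; print("strap rect",cv2.minAreaRect((q[:,:2]*1000).astype(np.float32)))
print("pix guess post",ray(c,455*560/784,258*560/784,.12).round(4))
z=np.load("side0.npz");im,d=z["im"],z["d"];c=optics.camera_model("side");P=cloud(d,c)
sub=np.zeros(d.shape,bool);sub[140:240,215:350]=1
red,blk=red_black(im)
for nm,m in(("pin",blk&sub&(P[...,2]>.12)),("red",red&sub)):
    for a,ce in comps(m,15):
        q=P[m]; print(nm,a,ce,q[q[:,2]>q[:,2].max()-.006].mean(0).round(4),q[:,2].max())
q=P[sub&(abs(P[...,2]-.09)<.004)];print("lid side",q[:,:2].mean(0),cv2.minAreaRect((q[:,:2]*1000).astype(np.float32)))
big=cv2.resize(np.load("top0.npz")["im"][150:285,240:350],None,fx=5,fy=4.4)
t=np.load("top0.npz")["im"][155:275,245:365];s=im[145:245,215:335]
b=np.hstack([cv2.resize(t,(400,400)),cv2.resize(s,(400,333))[:333].copy() if 0 else cv2.resize(s,(400,400))])
cv2.imwrite("pics/crop1.png",cv2.convertScaleAbs(b[...,::-1],alpha=1.4))
E
```

```text
pin 41 [263.56097561 177.56097561] [0.6145 0.0287 0.165 ] 0.17
pin 10 [292.  185.4] [ 0.5963 -0.0339  0.165 ] 0.17
red 29 [301.79310345 174.68965517] [ 0.6126 -0.0546  0.2   ] 0.206
plate ((549.151611328125, -95.26728820800781), (342.73822021484375, 186.9788360595703), 1.9492862224578857)
lid 1059 [317.45797923 217.37488196] [ 0.535  -0.0934  0.09  ]
strap 635 [298.44094488 182.68031496] [ 0.6116 -0.0493  0.12  ]
strap rect ((612.1842651367188, -43.34905242919922), (165.67913818359375, 31.692277908325195), 87.54814147949219)
pix guess post [ 0.6073 -0.1102  0.12  ]
pin 34 [251.67647059 194.79411765] [0.3778 0.4404 0.6969] 0.6968536942829658
pin 132 [229.76515152 212.21212121] [0.3778 0.4404 0.6969] 0.6968536942829658
red 234 [247.66239316 170.58547009] [ 0.6117 -0.0541  0.2029] 0.20610593339186592
lid side [ 0.53559053 -0.09392254] ((517.523681640625, -156.65396118164062), (221.70846557617188, 114.48008728027344), 64.41898345947266)
```

View pics/crop1.png

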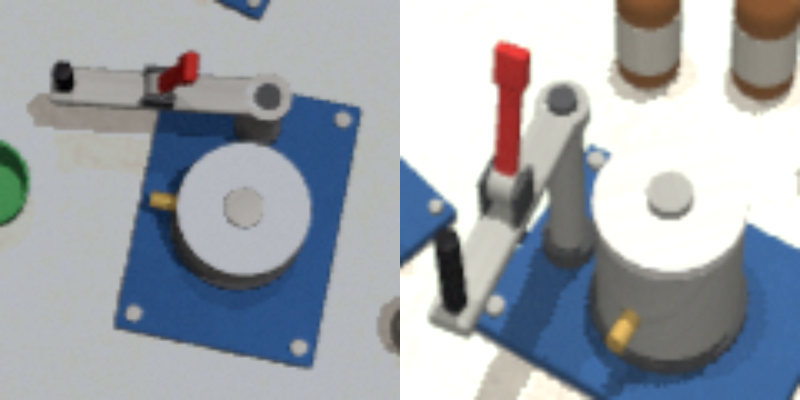

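The crop confirms it: pin top at about (264,175), post at (325,184) and boss at (318,217) in full-image pixels. The distances check: post to pin 139 mm, post to lid 74 mm. The strap is at about 1.4 rad and the lever is near 0. I'll check the whole path with IK, then go.

```bash
cat > plan.py <<'E'
from meas import *
from scipy.spatial.transform import Rotation
piv=np.array([.6073,-.1102]); lid=np.array([.535,-.0934])
phi0=np.arctan2(.0287+.1102,.6145-.6073); phiC=np.arctan2(*(lid-piv)[::-1])
def quat(phi,s):
    t=np.array([-np.sin(phi),np.cos(phi),0])*s; z=np.array([0,0,-1.])
    return Rotation.from_matrix(np.c_[np.cross(t,z),t,z]).as_quat()
def tcp(phi,z,gap=0,rad=.141):
    u=np.array([np.cos(phi),np.sin(phi)]); t=np.array([-u[1],u[0]])
    return np.r_[piv+rad*u-(.0215+gap)*t,z]
E
python3 - <<'E'
from plan import *
print(phi0,phiC)
command_gripper(0.0); print("tip",r.tip_extent,r.read_state()["grip_width"])
for s in(1,-1):
    for ph in np.linspace(phi0,phiC+.1,5):
        q=r.solve_ik(tcp(ph,.155,.02),quat(ph,s)); print(s,ph.round(2),None if q is None else np.round(q,2))
    print(r.solve_ik(tcp(phi0,.32,.02),quat(phi0,s)))
E
```

```text
1.5190068258381442 2.9132791141768695
tip 0.025 -0.00014709198460710743
1 1.52 None
1 1.89 [-0.07  0.55  1.41 -0.    1.18  2.75]
1 2.27 [-0.09  0.46  1.57 -0.    1.11  2.35]
1 2.64 [-0.16  0.39  1.7  -0.    1.06  1.91]
1 3.01 [-0.27  0.34  1.77 -0.    1.03  1.43]
None
-1 1.52 [-0.07  0.65  1.24 -0.    1.26 -0.02]
-1 1.89 [-0.07  0.55  1.41 -0.    1.18 -0.39]
-1 2.27 [-0.09  0.46  1.57 -0.    1.11 -0.79]
-1 2.64 [-0.16  0.39  1.7  -0.    1.06 -1.23]
-1 3.01 [-0.27  0.34  1.77 -0.    1.03 -1.71]
[-7.32522391e-02  5.63439761e-01  9.41329727e-01 -4.44089210e-16
  1.63682317e+00 -2.14627381e-02]
```

Run:
```python
from plan import *
p=r.read_state()["eef_pos"]
r.move_straight([p[0],p[1],.36],speed=.25)
q=quat(phi0,-1)
r.reach(tcp(phi0,.34,.025),q)
im,d,c=snap("side"); cv2.imwrite("pics/side1.png",cv2.resize(im[120:260,170:370,::-1],(800,560)))
r.move_straight(tcp(phi0,.157,.025),q,speed=.15,max_force=8)
print(r.read_state()["time_s"],r.read_state()["contact_force"])
print(r.move_straight(tcp(phi0,.157,.0),q,speed=.05,max_force=8), r.read_state()["contact_force"].round(2) if hasattr(r.read_state()["contact_force"],'round') else r.read_state()["contact_force"])
for ph in np.linspace(phi0,phiC-.15,9)[1:]:
    hit=r.move_straight(tcp(ph,.157),quat(ph,-1),speed=.07,max_force=12)
    s=r.read_state(); print(ph.round(2),hit,np.round(s["contact_force"],1),round(s["time_s"],1))
    if hit: break
im,d,c=snap("top"); cv2.imwrite("pics/top1.png",cv2.resize(im[150:290,220:420,::-1],(800,560)))
```

```text
5.6083 [ 0.50277845 -0.1884148  -0.12952524]
False [ 0.72 -0.05 -0.08]
1.67 False [-0.5 -0.1  0.4] 6.7
1.83 False [-0.   0.1 -0.5] 7.2
1.99 False [ 0.1 -0.3 -0. ] 7.7
2.14 False [-0.1 -0.1 -0.1] 8.1
2.3 False [-0.5 -0.6 -0.7] 8.6
2.45 False [ 0.5 -0.9 -0.7] 9.1
2.61 False [ 0.7  0.1 -0.8] 9.5
2.76 False [ 0.8  0.3 -0. ] 10.0
```

View pics/top1.png

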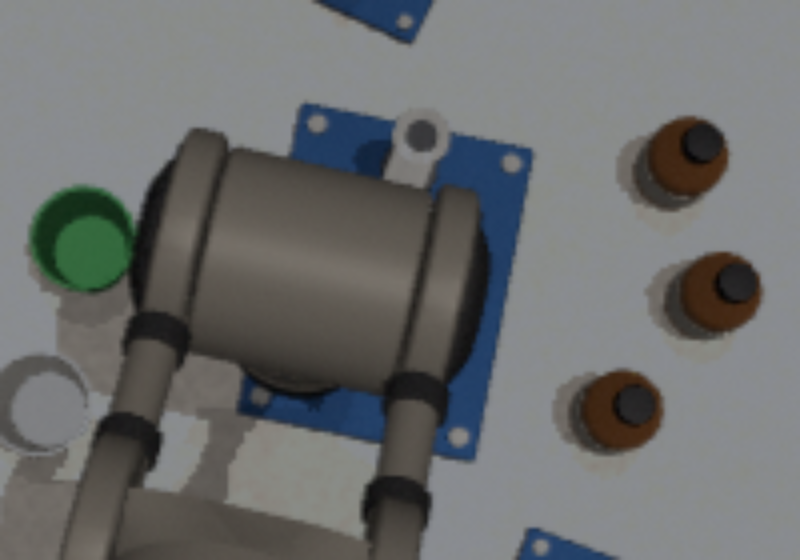

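The strap is following and now runs nearly across the lid. Bottles and beaker are untouched. The plate screws give the clamp axis at about -0.20 to -0.23 rad, which agrees. Next is the guarded final swing to the stop, then back off and look.

Run:
```python
from plan import *
for ph in list(np.linspace(phiC-.15,phiC+.12,10)[1:]):
    hit=r.move_straight(tcp(ph,.157),quat(min(ph,phiC+.03),-1),speed=.03,max_force=7)
    s=r.read_state(); F=np.array(s["contact_force"]); print((ph-phiC).round(3),hit,F.round(1),round(s["time_s"],1),(np.array(s["eef_pos"])-tcp(ph,.157)).round(4))
    if hit or abs(F[:2]).max()>7: break
# back off, rise
ph=min(ph,phiC+.03)
r.move_straight(tcp(ph,.157,.03),speed=.1)
r.move_straight(tcp(ph,.27,.03),speed=.2)
for n in("side","top"):
    im,d,c=snap(n); np.savez(f"{n}2.npz",im=im,d=d)
    sl=np.s_[120:260,200:400] if n=="side" else np.s_[150:290,220:420]
    cv2.imwrite(f"pics/{n}2.png",cv2.resize(im[sl][...,::-1],(800,560)))
print(r.read_state()["time_s"])
```

```text
-0.12 False [-0.4  1.  -0.3] 10.3 [ 0.0002  0.0003 -0.    ]
-0.09 False [ 1.   0.7 -0.7] 10.6 [0.0001 0.0001 0.    ]
-0.06 False [0.  1.4 0.7] 10.9 [ 0.  0. -0.]
-0.03 False [0.7 1.6 0.1] 11.2 [ 0. -0.  0.]
0.0 False [0.6 1.4 0.2] 11.5 [-0.  0. -0.]
0.03 False [1.5 2.5 0.3] 11.8 [0.0001 0.0002 0.    ]
0.06 True [4.8 8.6 1.5] 12.0 [ 0.0011  0.0034 -0.0001]
13.2833
```

View pics/side2.png

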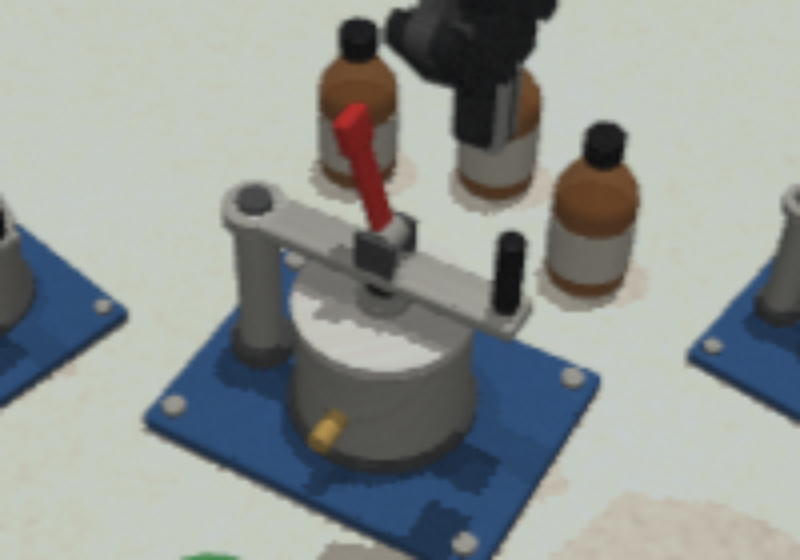

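The strap lies squarely across the lid at the stop, with the lever raised at (352,120) in the crop and the foot over the boss. Now the lever.

```bash
cat > lev.py <<'E'
from plan import *
PH=phiC+.03; u=np.array([np.cos(PH),np.sin(PH)]); Lp=piv+.075*u; Q=quat(PH,-1)
def lt(el,rho=.062,gap=0.):
    s=rho*np.cos(el)-(.005+gap)*np.sin(el)-.011; z=.134+rho*np.sin(el)+(.005+gap)*np.cos(el)+.025
    return np.r_[Lp-u*s,z]
E
python3 - <<'E'
from lev import *
z=np.load("side2.npz");P=cloud(z["d"],optics.camera_model("side"));red,_=red_black(z["im"])
m=red&(P[...,2]>.19)&(P[...,2]<.22)&(abs(P[...,0]-.55)<.06)&(abs(P[...,1]+.1)<.06)
print("tip",P[m].mean(0).round(4),P[m][:,2].max(),"expect",np.r_[Lp-u*.0187,.2036].round(4))
e0=1.309
a=lt(e0,gap=.02); r.move_straight(np.r_[a[:2],.28],Q,speed=.15)
r.move_straight(a,Q,speed=.1,max_force=6)
for el in np.linspace(e0,.05,12):
    hit=r.move_straight(lt(el),Q,speed=.06,max_force=12)
    s=r.read_state(); F=np.array(s["contact_force"]); print(el.round(2),hit,F.round(1),round(s["time_s"],1))
    if hit: break
im,d,c=snap("side"); cv2.imwrite("pics/side3.png",cv2.resize(im[120:260,200:400,::-1],(800,560)))
E
```

```text
tip [ 0.5528 -0.0965  0.1987] 0.20619769275554709 expect [ 0.5521 -0.0991  0.2036]
1.31 False [-0.5  0.4 -0.1] 15.1
1.19 False [-1.2  0.8  0.1] 15.3
1.08 False [-0.9 -0.6 -0.1] 15.6
0.97 False [-0.4 -0.  -0.4] 15.9
0.85 False [ 0.3  0.2 -0.3] 16.1
0.74 True [3.5 0.1 3.4] 16.4
```

View pics/side3.png

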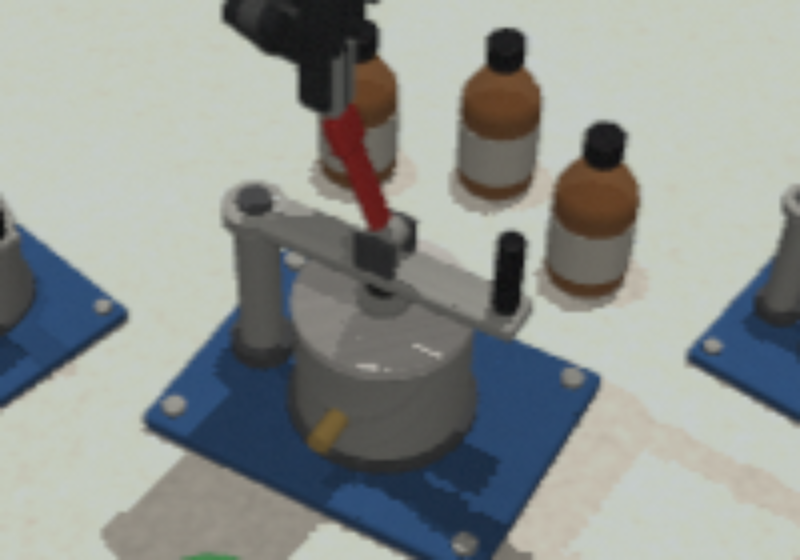

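The picture shows the lever tip at (345,120), barely moved, with the fingertip right above or beside it at (320,110). I'll check where the finger really is before pushing.

Run:
```python
from lev import *
s=r.read_state(); p=np.array(s["eef_pos"]); print("eef",p.round(4),"cmd",lt(.7376).round(4),np.round(s["contact_force"],1),Rotation.from_quat(s["eef_rot"]).as_matrix().round(2).tolist())
def loc(X): # along post dir, lateral, z
    d=X[...,:2]-Lp; return np.stack([-(d@u),d@np.array([-u[1],u[0]]),X[...,2]],-1)
print("eef loc",loc(p).round(4))
im,d,c=snap("side");P=loc(cloud(d,c));red,_=red_black(im)
near=(abs(P[...,0])<.09)&(abs(P[...,1])<.06)
f=im.astype(int); rd=(f[...,0]>70)&(f[...,1]<50)&(f[...,2]<50)&near
q=P[rd&(P[...,2]>.14)]
for lo in np.arange(.14,.22,.01):
    k=q[(q[:,2]>=lo)&(q[:,2]<lo+.01)]
    if len(k): print("red z",lo.round(2),k.mean(0).round(4),k[:,0].min().round(4),k[:,0].max().round(4))
g=P[near&~rd&(P[...,2]>.165)&(P[...,0]>-.03)]
for lo in np.arange(.165,.25,.01):
    k=g[(g[:,2]>=lo)&(g[:,2]<lo+.01)]
    if len(k): print("other z",lo.round(3),k.min(0).round(4),k.max(0).round(4),len(k))
```

```text
eef [ 0.5671 -0.1022  0.2057] cmd [ 0.5647 -0.1016  0.2044] [ 3.8 -0.1  2.1] [[-0.98, 0.2, 0.01], [0.2, 0.98, -0.0], [-0.01, -0.0, -1.0]]
eef loc [3.400e-02 1.000e-04 2.057e-01]
red z 0.14 [ 0.0042 -0.002   0.1466] 0.0025 0.0073
red z 0.15 [ 0.007  -0.0031  0.1548] 0.0035 0.0112
red z 0.16 [ 0.0118 -0.0021  0.1653] 0.0075 0.0184
red z 0.17 [ 0.0158 -0.0028  0.1756] 0.0134 0.0207
red z 0.18 [ 0.0193 -0.0032  0.1858] 0.0165 0.0243
red z 0.19 [ 0.0225 -0.0025  0.1952] 0.0187 0.029
red z 0.2 [ 0.0254 -0.0033  0.2014] 0.0233 0.0299
other z 0.165 [ 0.014  -0.0071  0.1656] [0.0203 0.0054 0.1737] 3
other z 0.175 [ 0.0155 -0.0072  0.1761] [0.0222 0.0053 0.1843] 5
other z 0.185 [ 0.0265 -0.0098  0.1876] [ 0.0287 -0.0095  0.1938] 4
other z 0.195 [ 0.025  -0.0085  0.1967] [0.0433 0.0035 0.2046] 12
other z 0.205 [ 0.0227 -0.0126  0.2057] [0.0421 0.0053 0.2146] 41
other z 0.215 [ 0.0229 -0.0145  0.2151] [0.0412 0.0061 0.2249] 62
other z 0.225 [ 0.0232 -0.0139  0.2253] [0.0409 0.0048 0.2349] 53
other z 0.235 [ 0.0229 -0.0135  0.235 ] [0.0286 0.011  0.2445] 27
other z 0.245 [ 0.0205 -0.033   0.2454] [0.0448 0.0352 0.255 ] 110
```

The finger bottom shows at about z≈0.197, while the TCP at 0.2057 implies 0.181. So the closed fingertips look shorter than assumed, and the finger passed over the lever tip. I'll back off and measure the true tip.

Run:
```python
from lev import *
def loc(X):
    d=X[...,:2]-Lp; return np.stack([-(d@u),d@np.array([-u[1],u[0]]),X[...,2]],-1)
p=np.array(r.read_state()["eef_pos"])
r.move_straight(np.r_[p[:2],.28],Q,speed=.15)
a=np.r_[Lp+u*.045,.28]; r.move_straight(a,Q,speed=.15)
s=r.read_state(); e=np.array(s["eef_pos"]); print(loc(e),s["grip_width"],s["time_s"],np.round(s["contact_force"],1))
im,d,c=snap("side");P=loc(cloud(d,c))
near=(abs(P[...,0]+.045)<.05)&(abs(P[...,1])<.05)&(P[...,2]>.21)
g=P[near]
for lo in np.arange(.21,.32,.006):
    k=g[(g[:,2]>=lo)&(g[:,2]<lo+.006)]
    if len(k): print("z",lo.round(3),k.min(0).round(4),k.max(0).round(4),len(k))
pt=proj(c,e-[0,0,.025]); print("tip25 px",((pt-[200,120])*4).round())
cv2.imwrite("pics/side4.png",cv2.resize(im[120:260,200:400,::-1],(800,560)))
```

```text
[-4.45508848e-02  3.94133228e-05  2.79760531e-01] 0.000314681061280659 17.7833 [-0.8  0.4  0.6]
z 0.276 [-0.054  -0.0073  0.2766] [-0.0337  0.0038  0.2813] 16
z 0.282 [-0.0553 -0.0136  0.2822] [-0.0328  0.0049  0.2879] 44
z 0.288 [-0.0552 -0.0144  0.288 ] [-0.0331  0.0074  0.2939] 49
z 0.294 [-0.0552 -0.0145  0.2941] [-0.037   0.0067  0.2994] 46
z 0.3 [-0.055  -0.0133  0.3001] [-0.037   0.0075  0.3058] 52
z 0.306 [-0.0554 -0.0135  0.3061] [-0.0374  0.0075  0.312 ] 37
z 0.312 [-0.056  -0.0101  0.3121] [-0.0533  0.0077  0.3176] 12
z 0.318 [-0.0584 -0.03    0.3187] [-0.0319  0.0304  0.324 ] 53
tip25 px [487.  69.]
```

View pics/side4.png

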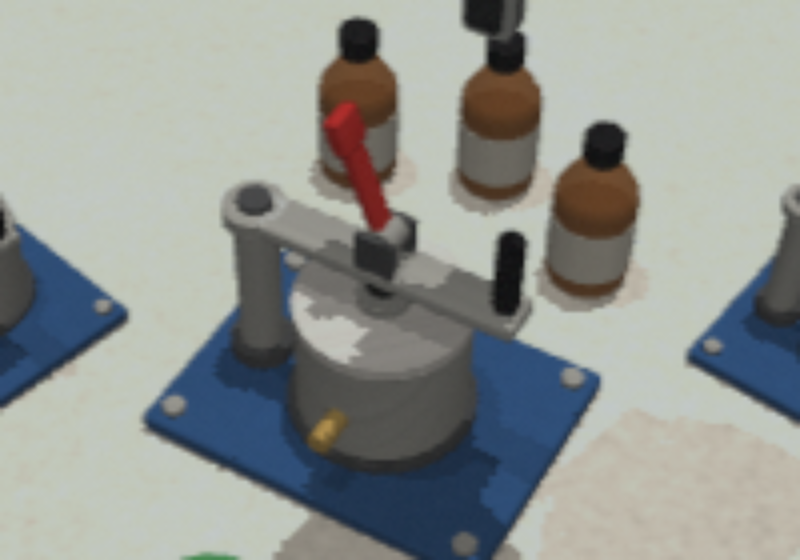

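The gripper is now clear and the lever and strap are unmoved. The fingertip shows at about (495,32), while a 25 mm extent predicts (487,69), so the real extent when closed is only about 4–5 mm. I'll retry with that, guarded.

```bash
sed -i 's/+\.025$/+EXT/; s/\+.025\b *$/+EXT/' lev.py; sed -i 's/np.cos(el)+.025/np.cos(el)+EXT/; s/^PH=/EXT=.0045; PH=/' lev.py; cat lev.py
python3 - <<'E'
from lev import *
e0=1.309; rho=.057
a=lt(e0,rho,gap=.02); r.move_straight(np.r_[a[:2],.28],Q,speed=.15)
print(r.move_straight(a,Q,speed=.1,max_force=6))
for el in np.linspace(e0,.35,9):
    hit=r.move_straight(lt(el,rho),Q,speed=.06,max_force=10)
    s=r.read_state(); F=np.array(s["contact_force"]); print(el.round(2),hit,F.round(1),round(s["time_s"],1))
    if hit: break
im,d,c=snap("side"); cv2.imwrite("pics/side5.png",cv2.resize(im[120:260,200:400,::-1],(800,560)))
E
```

```text
from plan import *
EXT=.0045; PH=phiC+.03; u=np.array([np.cos(PH),np.sin(PH)]); Lp=piv+.075*u; Q=quat(PH,-1)
def lt(el,rho=.062,gap=0.):
    s=rho*np.cos(el)-(.005+gap)*np.sin(el)-.011; z=.134+rho*np.sin(el)+(.005+gap)*np.cos(el)+EXT
    return np.r_[Lp-u*s,z]
False
1.31 False [-0.6 -0.4  0.1] 19.6
1.19 False [-0.2 -0.1 -0.2] 19.9
1.07 False [-0.2 -0.9  0.3] 20.1
0.95 False [-0.6 -0.6 -0.2] 20.4
0.83 False [-0.1 -0.4  1.1] 20.6
0.71 False [-0.3  0.5  0. ] 20.9
0.59 False [0.1 0.6 0. ] 21.2
0.47 False [-0.7  0.1 -0.1] 21.4
0.35 False [ 0.  -0.2  0.2] 21.7
```

View pics/side5.png

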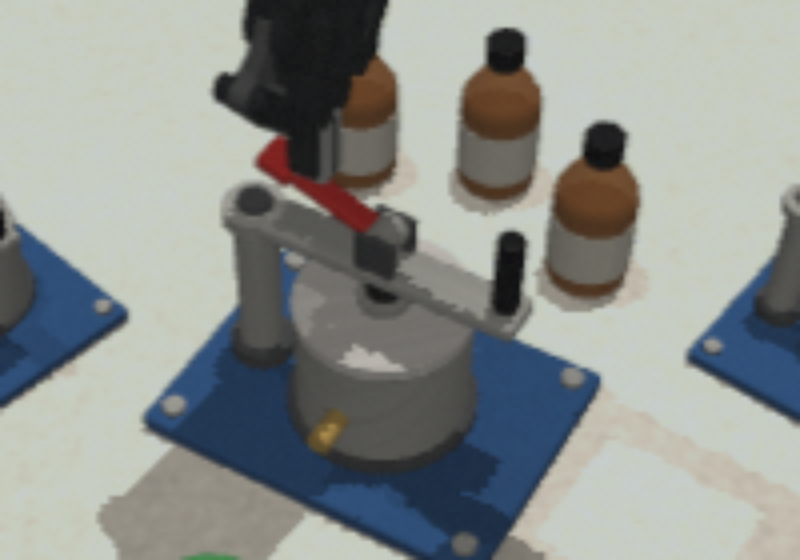

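The lever is swinging down, with its tip at (272,155) and the finger on top of it. I'll continue to the stop, guarded.

Run:
```python
from lev import *
for el in np.linspace(.35,-.3,14)[1:]:
    z=.134+.057*np.sin(el)+.005*np.cos(el)+EXT
    t=lt(max(el,0),.059); t[2]=z
    hit=r.move_straight(t,Q,speed=.03,max_force=14)
    s=r.read_state(); F=np.array(s["contact_force"]); print(el.round(2),hit,F.round(1),round(s["time_s"],1),round(s["eef_pos"][2],4))
    if hit or F[2]>16: break
p=np.array(s["eef_pos"])
im,d,c=snap("side")
r.move_straight(np.r_[p[:2],.30],Q,speed=.15)
r.move_straight([.42,-.02,.34],Q,speed=.2)
im2,_,_=snap("side")
cv2.imwrite("pics/side6.png",np.hstack([cv2.resize(i[130:250,220:340,::-1],(400,400)) for i in(im,im2)]))
print(r.read_state()["time_s"])
```

```text
0.3 False [0.6 0.5 0. ] 22.1 0.16
0.25 False [ 0.6 -0.4 -0.3] 22.3 0.1573
0.2 False [-0.4  0.1 -0.3] 22.6 0.1545
0.15 False [-0.2  0.1 -0.7] 22.8 0.1518
0.1 False [0.3 0.4 0.4] 23.1 0.149
0.05 False [0.5 0.2 0.2] 23.3 0.1462
0.0 False [-0.6 -0.1  2.3] 23.6 0.1435
-0.05 False [-4.4  1.8 17.1] 23.8 0.1429
26.1917
```

View pics/side6.png

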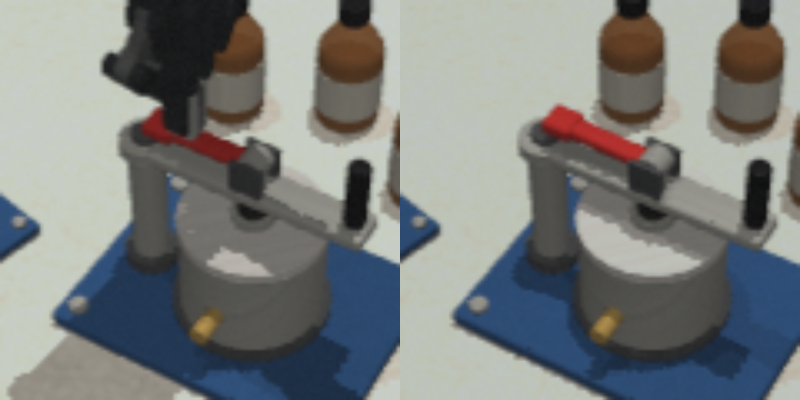

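The lever lies flat along the strap with its tip over the post. Next I check its angle and the strap's numerically.

Run:
```python
from lev import *
def loc(X):
    d=X[...,:2]-Lp; return np.stack([-(d@u),d@np.array([-u[1],u[0]]),X[...,2]],-1)
for n in("side","top"):
    im,d,c=snap(n);P=loc(cloud(d,c));f=im.astype(int)
    q=P[(f[...,0]>80)&(f[...,1]<55)&(f[...,2]<55)&(abs(P[...,0]-.04)<.06)&(abs(P[...,1])<.05)&(P[...,2]>.12)]
    for lo in np.arange(.0,.09,.01):
        k=q[(q[:,0]>=lo)&(q[:,0]<lo+.01)]
        if len(k): print(n,lo.round(2),"lat %.4f"%k[:,1].mean(),"ztop %.4f"%np.percentile(k[:,2],85),len(k))
    k=P[(f.max(-1)<45)&(P[...,2]>.155)&(P[...,2]<.172)&(abs(P[...,0]+.065)<.03)&(abs(P[...,1])<.03)]
    print("pin",k.mean(0).round(4) if len(k) else None)
    w=cloud(d,c); m=(abs(w[...,2]-.09)<.003)&(abs(P[...,0])<.06)&(abs(P[...,1])<.06)
    print("lid z",w[m][:,2].mean().round(4),w[m][:,2].std().round(4))
cv2.imwrite("pics/top7.png",cv2.resize(im[150:290,220:420,::-1],(800,560)))
```

```text
side 0.01 lat -0.0017 ztop 0.1397 26
side 0.02 lat -0.0022 ztop 0.1399 29
side 0.03 lat -0.0020 ztop 0.1409 32
side 0.04 lat -0.0020 ztop 0.1409 27
side 0.05 lat -0.0018 ztop 0.1419 42
side 0.06 lat -0.0024 ztop 0.1426 41
side 0.07 lat -0.0043 ztop 0.1420 7
pin [-0.0645 -0.0042  0.1625]
lid z 0.0904 0.0011
top 0.0 lat 0.0035 ztop 0.1397 1
top 0.01 lat -0.0021 ztop 0.1391 26
top 0.02 lat -0.0013 ztop 0.1392 27
top 0.03 lat -0.0017 ztop 0.1420 26
top 0.04 lat -0.0010 ztop 0.1397 25
top 0.05 lat -0.0008 ztop 0.1423 36
top 0.06 lat -0.0001 ztop 0.1429 37
top 0.07 lat -0.0022 ztop 0.1404 9
pin None
lid z 0.0895 0.0015
```

View pics/top7.png

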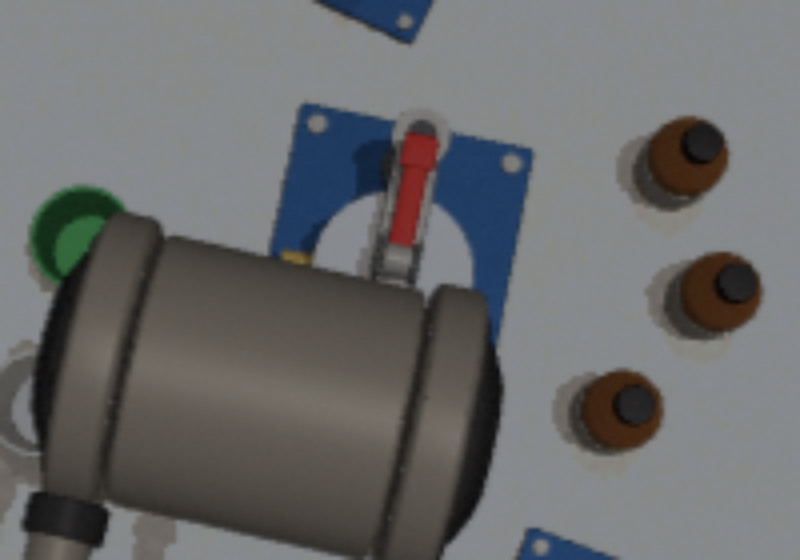

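The strap is square and the lid is seated at 0.090 m. The lever reads level within about 0.03 rad, which is marginal, so I'll give one gentle confirming press nearer the tip.

Run:
```python
from lev import *
t=lt(0.,.076)
r.move_straight(np.r_[t[:2],.30],Q,speed=.25)
r.move_straight(np.r_[t[:2],.155],Q,speed=.12,max_force=8)
z=.155
while z>.135:
    z-=.001; hit=r.move_straight(np.r_[t[:2],z],Q,speed=.02,max_force=12)
    s=r.read_state(); F=s["contact_force"][2]
    if F>1.5: print(round(z,4),round(s["eef_pos"][2],4),round(F,1),hit)
    if hit or F>14: break
r.move_straight(np.r_[t[:2],.30],Q,speed=.2)
r.move_straight([.42,-.02,.34],Q,speed=.25)
im,d,c=snap("side"); w=cloud(d,c); dd=w[...,:2]-Lp; sl=-(dd@u); la=dd@np.array([-u[1],u[0]]); f=im.astype(int)
m=(f[...,0]>80)&(f[...,1]<55)&(f[...,2]<55)&(abs(la)<.05)&(w[...,2]>.12)
for a in(.015,.025,.035,.045,.055,.065):
    k=w[m&(abs(sl-a)<.005)][:,2]; print(a,np.percentile(k,85).round(4))
print(r.read_state()["time_s"],np.round(r.read_state()["contact_force"],1))
```

```text
0.145 0.1452 1.7 False
0.144 0.1442 3.4 False
0.143 0.1436 5.8 False
0.142 0.1434 10.8 False
0.141 0.1433 15.5 False
0.015 0.1394
0.025 0.1401
0.035 0.1405
0.045 0.1412
0.055 0.142
0.065 0.1428
34.0583 [-0.   0.1  0.7]
```

Run:
```python
from lev import *
for n in("side","top"):
    im,d,c=snap(n); w=cloud(d,c); dd=w[...,:2]-Lp; sl=-(dd@u); la=dd@np.array([-u[1],u[0]]); f=im.astype(int)
    red=cv2.dilate(((f[...,0]>80)&(f[...,1]<60)).astype(np.uint8),np.ones((3,3)))>0
    for a in np.arange(-.06,.09,.01):
        k=w[~red&(abs(sl-a)<.005)&(abs(la)<.014)&(abs(w[...,2]-.12)<.006)][:,2]
        if len(k)>3: print(n,a.round(3),np.median(k).round(4),len(k))
```

```text
side -0.06 0.12 29
side -0.05 0.1202 51
side -0.04 0.1202 54
side -0.03 0.1204 60
side -0.02 0.1201 58
side -0.01 0.1205 59
side 0.0 0.1203 29
side 0.01 0.1211 15
side 0.02 0.1201 29
side 0.03 0.1202 37
side 0.04 0.1197 36
side 0.05 0.12 37
side 0.06 0.1199 34
side 0.07 0.1203 32
side 0.08 0.1214 28
top -0.01 0.1189 17
top 0.02 0.12 11
top 0.03 0.12 13
top 0.04 0.1187 11
top 0.05 0.1188 13
top 0.06 0.1155 4
top 0.07 0.1191 4
top 0.08 0.1208 28
```

```bash
python3 -c "
from h import *
print(r.finish_job())"
```

```text
the job is handed in; nothing more can be done
None
```

The job is handed in: I swung the strap to its stop squarely across the lid, then pushed the lever down to a firm stop twice. At rest the lever reads about 0.03–0.04 rad short of level by camera. The lid is seated, bottles and beaker were not disturbed in the views taken, and the robot is clear at about 34 s.

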